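Rack a head-heavy sensor probe in its sloping drain cradle and lock it for sea

TASK

Rack the rinsed sensor probe for sea: pick it up from the bench by its stem at the balance point, close behind the heavy steel head, so that it hangs level, and carry it level to the sloping drain cradle. Lay it gently into the two saddles, head in the low wide one and stem in the high narrow one, and let go. Then turn the turnbutton across the head until it lies square over it, without disturbing the things around.

Things in the scene. Friction and masses are not known exactly. Their poses are not given: they have to be found in the camera images.
- probe: Water sensor probe, 200 mm long, 0.54 to 0.75 kg. Origin at mid-length on its axis; +x runs from head to tail. Steel head, 44 mm diameter, x -100 to -60 mm; short cone to -54; grey round stem, 20 mm diameter, to +75; steel hexagon nut 24 mm across flats, +75 to +89; black connector to +100. It starts lying on the bench, head towards the robot, tail 4 degrees lower.
- probe_balance (a point): Balance point (centre of mass) of the probe, on the stem's axis 38 mm headward of mid-length and 22 mm behind the head; 20 mm above the bench at the start. The stem is smooth (friction about 0.27; a 60 N grip holds well): taken near mid-length it turns in the fingers and the head swings down.
- probe_head (a point): Middle of the probe's steel head, on the axis, 80 mm headward of mid-length.
- cradle: Fixed drain cradle: white drip tray 174 x 84 x 16 mm under an aluminium rail that climbs at 25 degrees along the cradle's +x (away from the robot). Origin on the bench under the middle of the seated probe. To its right a 25 mm tall strut and a water bath with a tall circulator (cross that above 0.4 m).
- saddles: The rail with its saddles. Its frame is exactly that of the probe when seated: x up the slope (25 degrees), z square to the slope. Open 90-degree V saddles: wide for the head at x -95 to -66 mm, narrow for the stem at x +40 to +60, whose walls rise 7 mm over the axis. Between them only the rail, 36 mm below the axis. End stop 4 mm beyond the head's face.
- seat_balance (a point): Where the probe's balance point lies when the probe is seated, 84 mm above the bench.
- seat_head (a point): Where the middle of the probe's head lies when the probe is seated; the V walls touch the head 22 mm from it.
- latch (a joint): Angle of the turnbutton in rad about an axis along the saddles' z (positive = anticlockwise seen from above). 0: bar points down the slope, clear of the head; 1.57: square across the head, 3 mm over it; stops at -0.45 and 1.6. Starts between -0.25 and 0.25. Stiff enough to stay where left (about 1 N at the knob).
- latch_knob (a point): Centre of the top of the turnbutton's upright black knob, 14 mm diameter, 32 mm tall above the flat steel bar (16 mm wide, 7 mm thick), 48 mm from the pivot; it moves with the bar.
- latch_pivot (a point): On the turnbutton's axis at the bar's top face, at x -75, y +40, z +32 mm in the saddles' frame, so beside the head on its left.
- buffer_bottle: White buffer bottle with blue cap, 38 mm wide, 86 mm tall, standing near the probe's head; leave alone.
- beaker: Clear 100 ml beaker, 52 mm wide, 68 mm tall, standing to the left of the probe; leave alone.
- marker: Red and white marker pen, 135 mm, lying near the bench's front edge; leave alone.
- spanner: Combination spanner, 158 mm, lying in front of the cradle; leave alone.

How it is judged:
By the outcome, as a careful person would: the job done as asked, in the order asked, and still so for the second after the job is handed in, with the robot touching nothing.
It also fails if it takes over 51 s, if anything falls off the work surface, if the arm or the gripper's body presses on something with over 40 N, if the wrist force passes 120 N, or if a joint passes its speed limit or range.

ROBOT

A 6-joint arm with a two-finger parallel gripper is mounted at the origin on a cart in front of the work surface, level with it; the furniture and walls round the work are solid. World frame = base frame: x ahead of the robot, y to its left, z up, the work surface at z = 0. Lengths are in m, angles in rad, forces in N, time in s.
With the tool pointing down it reaches from about 0.425 to 0.95 m from the base axis. Payload 3.5 kg.
Tool frame: the origin (TCP) lies between the finger pads, 19 mm behind the fingertips; this is the grasp point; z points along the fingers, y is the line along which they close (so a half turn about z gives the same grasp; the last joint's range is limited). The gripper opens to 85 mm and grips with 20 to 120 N. Pads are 22 mm wide; open, the fingers measure 114 mm over their backs; the gripper's body (76 mm by 85 mm) begins 54 mm behind the grasp point. The pads swing forward as they close: fully open they stand 13 mm farther back than shut.
Start: joints at [-1.352, 0.286, 1.577, -0, 1.279, -0.15], TCP at [0.243, -0.63, 0.25] pointing down, gripper open.
Joint ranges: [-2.77, 2.77], [-0.9, 2.22], [0.21, 2.48], [-1.53, 4.67], [0.24, 2.81], [-2.84, 2.84]. Speed limits (rad/s): [2.79, 2.79, 3.14, 3.14, 3.14, 3.14].

INTERFACE

Orientations are given as a unit quaternion [x, y, z, w].
In Python, from plant import get_state, read_camera, sign_off, recognise gives the robot as it stands.
- The arm moves only by the tool arm_command, never from a script. Its argument "steps" is a list of rows, each an object with "translation": the shift along the tool's x, y, z scaled (see below), a list of three; "twist": the turn, a rotation vector about the tool's x, y, z scaled (see below), a list of three; "fingers": the opening, from -1 (shut) to 1 (fully open). In form: [{"translation": [x, y, z], "twist": [rx, ry, rz], "fingers": fingers}, ...]. A call has 1 to 5 rows; each row is the pose to reach, as a shift and turn from the pose commanded when the call began, along the tool's axes at that moment; what a row does not reach only later rows make up. The controller multiplies each number of a shift by 75 cm and each number of a turn by 60 degrees. A row lasts 1/8 s, in which the tool goes at most 62.5 mm and 10.7 degrees, less where a joint would pass 70% of its speed; a pose out of reach is approached as far as the arm can. A call with a number of a shift or a turn outside -1 to 1 is refused whole. A call with a gripper value outside its range is refused whole. The fingers move at their own pace and stop on an object; "grip_force" is the grip in N (left out, the last holds). Time passes only in rows, so rows that repeat a pose let the fingers close. It gives the time, the measured TCP pose, the force, the opening and the grip force at its end, in the units of the state.
- get_state(): the state, without advancing time (a new reading comes with each control period).
- read_camera(name): name is "scene" or "top"; returns a dict with "pixels" (420x560x3 uint8, red, green, blue), "K" (3x3 intrinsics, pixels), "R" (3x3) and "t" (3): a world point X has camera coordinates R X + t. Camera axes: x right, y down, z forward; pixel columns grow to the right and rows downward; lengths in m; the calibration is good to about 2 mm. A picture is of the moment at which its call begins. There is no depth.
- sign_off(): hands the job in; it is judged then, once.
Trained networks look in a picture, given as the dict that the camera call returned (one of the last four; its "shot" number tells which), for a name from the list of things; names that differ only in an ending like _2 or _b are one class to them, and where a whole thing is asked for, a point or a joint stands for the part that bears it (a point fixed in the world has none). Each returns a list of dicts, best first, with "conf" (0 to 1); they miss things now and then, are a little off and sometimes report something else, mostly with a low value. They report only what shows in the picture. A call takes as long as a camera call.
- recognise(picture, query): "point" ([row, column] in pixels, amid what is visible of it).
The state is a dict: "time": time; "qpos": joint angles; "dq": joint speeds; "joint_efforts": joint torques, N m; "eef_pos": TCP position; "tcp_rot": TCP orientation; "contact_force": force on the tool from outside, world axes, zero at the start; "wrist_torque": the same for the moment, N m; "opening": opening from 0.0 (shut) to 1.0 (fully open); "finger_force": force on a finger pad.
Only numpy, scipy, OpenCV 4.12 (cv2) and the standard library are available. Lean on these libraries where they do the work, as an engineer would, in place of code of your own. Each camera call takes 0.05 s, during which the arm holds its last target. There are 200 camera calls.

## Working session

There is one attempt and no reset: what is moved stays moved. The work goes in short steps, Python scripts to look and compute and a tool call to move; the robot and the scene stay as the last step left them, time stands still between calls to the robot, and variables do not carry over. Pictures are saved under pics/ and viewed, at most 10 in all, crops included, and the job is handed in when it is done.

Besides the shell and the picture viewer there is one more tool, called as name(argument=value, ...) on one line, values as JSON. arm_command: Moves the arm, as the interface text tells. Shifts and turns lie within -1 to 1; 1 stands for 75 cm of shift or 60 degrees of turn. Its arguments: {"type":"object","properties":{"steps":{"type":"array"},"grip_force":{"type":"number"}},"required":["steps"]}

```bash
mkdir -p pics; ls
cat > h.py <<'E'
import numpy as np, cv2
from scipy.spatial.transform import Rotation as R
from plant import get_state, read_camera, sign_off, recognise
def tri(obs):
    # obs: list of (pic,[row,col])
    A=[];b=[]
    for p,(r,c) in obs:
        P=p['K']@np.c_[p['R'],p['t']]
        for k,v in ((0,c),(1,r)):
            a=P[k]-v*P[2]; n=np.linalg.norm(a[:3]); A.append(a[:3]/n*1.);b.append(-a[3]/n)
    return np.linalg.lstsq(np.array(A),np.array(b),rcond=None)[0]
def onplane(p,rc,z):
    P=p['K']@np.c_[p['R'],p['t']]
    A=[];b=[]
    for k,v in ((0,rc[1]),(1,rc[0])):
        a=P[k]-v*P[2];A.append(a[:2]);b.append(-a[3]-a[2]*z)
    return np.linalg.solve(np.array(A),np.array(b))
def proj(p,X):
    x=p['K']@(p['R']@np.asarray(X)+p['t']); return x[1]/x[2],x[0]/x[2]
def save(p,n): cv2.imwrite('pics/'+n,cv2.cvtColor(p['pixels'],cv2.COLOR_RGB2BGR))
E
python3 - <<'E'
from h import *
s=get_state();print({k:np.round(v,3).tolist() for k,v in s.items()})
ps={n:read_camera(n) for n in('scene','top')}
for n,p in ps.items():
    save(p,n+'0.png');print(n,np.round(-p['R'].T@p['t'],3),np.round(p['R'][2],2))
det={}
for q in ['probe','probe_balance','probe_head','cradle','saddles','seat_balance','seat_head','latch','latch_knob','latch_pivot','buffer_bottle','beaker','marker','spanner']:
    for n,p in ps.items():
        d=recognise(p,q);det[q,n]=d
        print(q,n,[(np.round(e['point'],1).tolist(),round(e['conf'],2)) for e in d[:2]], [onplane(p,e['point'],0.02).round(3).tolist() for e in d[:1]])
    if det[q,'scene'] and det[q,'top']: print('   tri',tri([(ps[n],det[q,n][0]['point']) for n in ps]).round(4))
E
```

```text
pics
{'time': 0.0, 'qpos': [-1.352, 0.287, 1.578, 0.0, 1.279, -0.15], 'dq': [-0.001, 0.0, -0.001, -0.001, -0.0, -0.001], 'joint_efforts': [0.001, -40.598, -29.262, 0.0, 0.006, -0.0], 'eef_pos': [0.243, -0.629, 0.249], 'tcp_rot': [0.983, 0.183, -0.0, -0.001], 'contact_force': [1.078, -0.329, -0.427], 'wrist_torque': [0.02, -0.017, -0.031], 'finger_force': 0.0, 'opening': 0.994}
scene [-0.128  0.875  0.481] [ 0.65 -0.59 -0.48]
top [0.383 0.388 0.935] [ 0.03 -0.02 -1.  ]
probe scene [([223.7, 221.9], 0.7)] [[0.506, 0.433]]
probe top [([131.7, 251.5], 0.73)] [[0.529, 0.427]]
   tri [0.5274 0.4239 0.0074]
probe_balance scene [([219.7, 221.6], 0.64), ([197.4, 262.7], 0.39)] [[0.519, 0.424]]
probe_balance top [([136.2, 250.0], 0.97), ([243.5, 243.1], 0.45)] [[0.52, 0.43]]
   tri [0.5186 0.4275 0.0215]
probe_head scene [([218.6, 217.2], 0.75)] [[0.528, 0.428]]
probe_head top [([137.9, 251.7], 0.63), ([185.7, 304.1], 0.59)] [[0.518, 0.426]]
   tri [0.5194 0.4293 0.0236]
cradle scene [([197.4, 261.0], 0.67)] [[0.539, 0.306]]
cradle top [([136.4, 319.4], 0.59)] [[0.524, 0.307]]
   tri [0.5261 0
[... 860 characters left out ...]
.51)] [[0.524, 0.249]]
latch_pivot top [([185.4, 303.8], 0.86)] [[0.436, 0.332]]
   tri [0.4325 0.3363 0.0845]
buffer_bottle scene [([257.0, 284.0], 0.81)] [[0.347, 0.419]]
buffer_bottle top [([242.8, 244.6], 0.7), ([247.9, 355.0], 0.47)] [[0.332, 0.434]]
   tri [0.3328 0.4329 0.0338]
beaker scene [([266.1, 217.0], 0.96)] [[0.401, 0.52]]
beaker top [([208.8, 184.6], 0.95)] [[0.389, 0.541]]
   tri [0.3864 0.5349 0.0357]
marker scene [([255.5, 338.4], 0.59)] [[0.288, 0.346]]
marker top [([258.3, 302.8], 0.61)] [[0.308, 0.331]]
   tri [0.3047 0.3282 0.0033]
spanner scene [([231.3, 357.5], 0.82)] [[0.317, 0.259]]
spanner top [([247.2, 353.2], 0.84)] [[0.329, 0.242]]
   tri [0.3292 0.2405 0.0067]
```

Run:
```python
import cv2
t=cv2.imread('pics/top0.png')[70:270,150:410]
cv2.imwrite('pics/t0c.png',cv2.resize(t,None,fx=3,fy=3,interpolation=cv2.INTER_CUBIC))
s=cv2.imread('pics/scene0.png')[140:290,170:370]
cv2.imwrite('pics/s0c.png',cv2.resize(s,None,fx=4,fy=4,interpolation=cv2.INTER_CUBIC))
```

```text
(no output)
```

View pics/t0c.png

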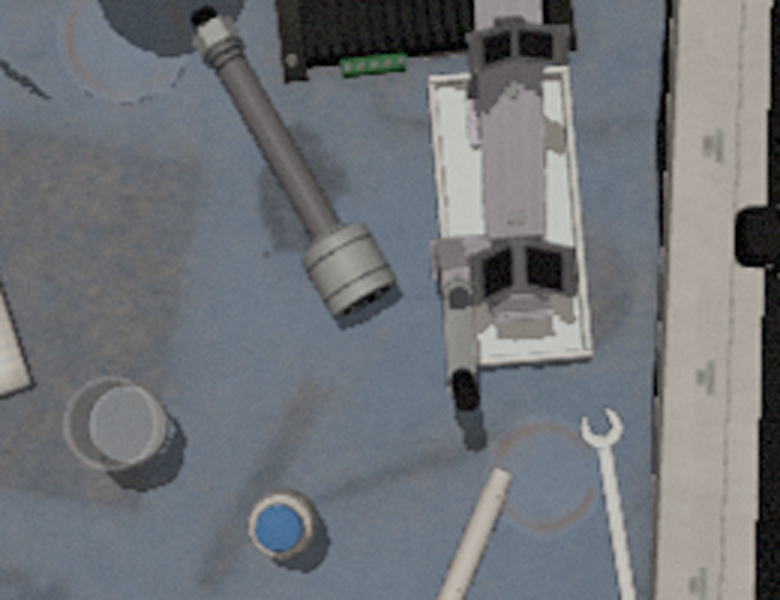

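View pics/s0c.png

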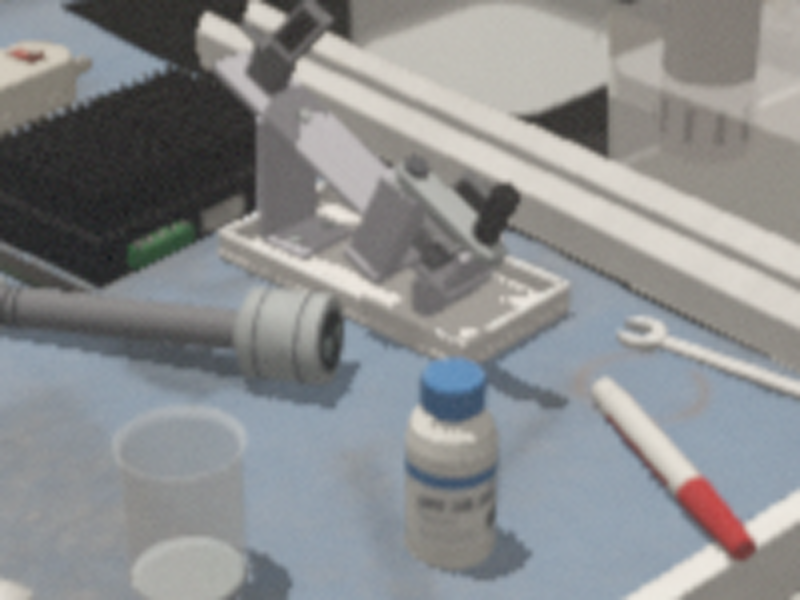

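```bash
cat > fitp.py <<'E'
from h import *
from scipy.optimize import minimize
def rad(w,x0,x1,r,n=24):
    a=np.linspace(0,2*np.pi,n,endpoint=False)
    return np.array([[x,r*np.cos(t),r*np.sin(t)] for x in(x0,x1) for t in a])
PARTS=[rad(0,-.1,-.06,.022),rad(0,-.06,-.054,.012),rad(0,-.054,.075,.010),rad(0,.075,.089,.013),rad(0,.089,.1,.008)]
def mask(p,Rw,t,sc=4):
    m=np.zeros((420*1,560*1),np.uint8)
    for q in PARTS:
        X=(q@Rw.T+t)@p['R'].T+p['t'];u=X@p['K'].T;u=u[:,:2]/u[:,2:]
        cv2.fillConvexPoly(m,cv2.convexHull(np.round(u*16).astype(np.int32)),255,cv2.LINE_AA,4)
    return m.astype(float)/255
def pose(v):
    yaw=v[2];Rw=(R.from_euler('z',yaw)*R.from_euler('y',np.radians(4))).as_matrix()
    bal=np.array([v[0],v[1],.020]);return Rw,bal+Rw@np.array([.038,0,0])
E
python3 - <<'E'
from fitp import *
ps={n:{**np.load('/dev/null',allow_pickle=True)} if 0 else read_camera(n) for n in('scene','top')}
import pickle;pickle.dump(ps,open('ps0.pkl','wb'))
v0=np.array([.52,.427,np.radians(28)])
obs={}
for n,p in ps.items():
    im=p['pixels'].astype(float);b=im[...,2]-im[...,0]
    near=cv2.dilate(mask(p,*pose(v0)),np.ones((25,25)))>0
    ths=np.median(b[near]); print(n,np.percentile(b[near],[5,25,50,75,95]))
    obs[n]=(np.clip((18-b)/14+.5,0,1),near)
def cost(v):
    c=0
    for n,p in ps.items():
        o,near=obs[n];c+=(np.abs(mask(p,*pose(v))-o)[near]).sum()
    return c
best=min((minimize(cost,v0+d,method='Nelder-Mead',options=dict(initial_simplex=v0+d+np.array([[0,0,0],[.01,0,0],[0,.01,0],[0,0,.1]]),xatol=1e-5,fatol=.01,maxiter=300)) for d in np.array([[0,0,0],[.01,-.01,.05],[-.01,.01,-.05]])),key=lambda r:r.fun)
print(best.fun,best.x,np.degrees(best.x[2]));v=best.x
np.save('probe.npy',v)
t=ps['top'];s=ps['scene']
def vis(p,r0,r1,c0,c1,f):
    im=cv2.resize(p['pixels'][r0:r1,c0:c1],None,fx=f,fy=f,interpolation=cv2.INTER_CUBIC)
    m=(mask(p,*pose(v))>.5).astype(np.uint8)[r0:r1,c0:c1];m=cv2.resize(m,None,fx=f,fy=f,interpolation=cv2.INTER_NEAREST)
    cs,_=cv2.findContours(m,cv2.RETR_EXTERNAL,cv2.CHAIN_APPROX_NONE);cv2.drawContours(im,cs,-1,(255,0,0),1)
    return im
a=vis(t,70,215,195,350,4)
b=vis(t,70,205,290,350,4)
print(a.shape)
cv2.imwrite('pics/ptop.png',cv2.cvtColor(a,cv2.COLOR_RGB2BGR))
c=cv2.resize(s['pixels'][138:238,215:320],None,fx=6,fy=6,interpolation=cv2.INTER_CUBIC)
e=vis(s,195,240,160,260,6)
cv2.imwrite('pics/scr.png',cv2.cvtColor(c[:600],cv2.COLOR_RGB2BGR))
E
```

```text
scene [-10.  -2.   5.  18.  27.]
top [-6. -2. 14. 20. 24.]
5475.491036414566 [0.5159531  0.42315325 0.54003572] 30.941767652820836
(580, 620, 3)
```

View pics/ptop.png

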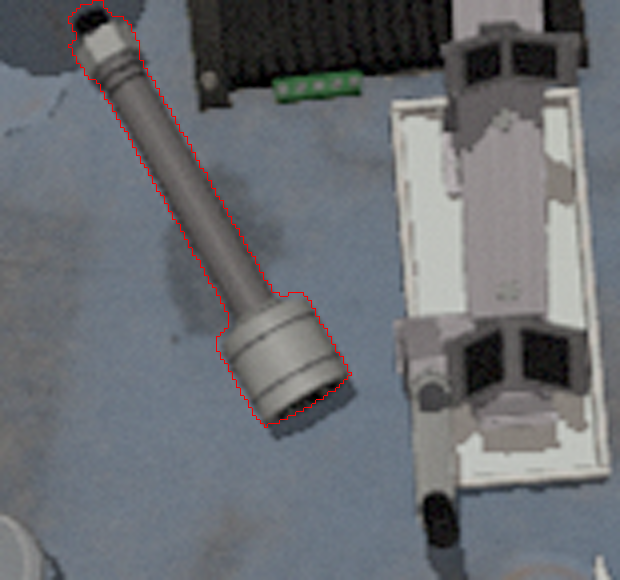

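View pics/scr.png

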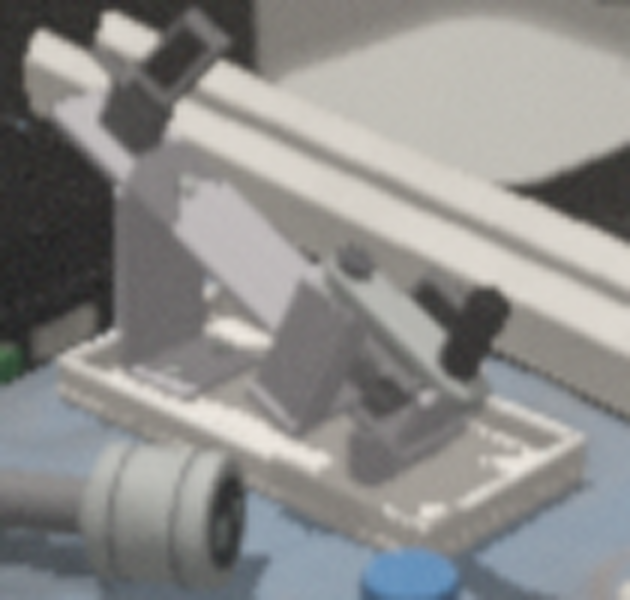

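```bash
cat > fitc.py <<'E'
from fitp import *
from scipy.optimize import least_squares
import pickle
ps=pickle.load(open('ps0.pkl','rb'))
s25,c25=np.sin(np.radians(25)),np.cos(np.radians(25))
S=np.array([[c25,0,-s25],[0,1,0],[s25,0,c25]])
def sad(p): return S@np.array(p)+[0,0,.100]     # saddle -> cradle
def knob(a,z=.064): return sad([-.075-.048*np.cos(a),.040-.048*np.sin(a),z])
def T(x,y): return lambda v:np.array([v[3]+x*.087,y*.042,.016])
def K(f): return lambda v:f
obs=[('top',(393,103),T(1,1)),('top',(578,90),T(1,-1)),('top',(608,475),T(-1,-1)),
 ('top',(432,393),K(sad([-.075,.04,.034]))),('top',(442,533),lambda v:knob(v[4])),
 ('scene',(60,363),T(1,1)),('scene',(428,532),T(-1,1)),('scene',(585,437),T(-1,-1)),
 ('scene',(355,257),K(sad([-.075,.04,.036]))),('scene',(490,297),lambda v:knob(v[4])),
 ('top',(508,62),K(sad([.05,0,-.014]))),('top',(521,358),K(sad([-.08,0,-.031])))]
def W(v,q): c,s=np.cos(v[2]),np.sin(v[2]); return np.array([v[0]+c*q[0]-s*q[1],v[1]+s*q[0]+c*q[1],q[2]])
def px(n,xy): return (70+xy[1]/4,195+xy[0]/4) if n=='top' else (138+xy[1]/6,215+xy[0]/6)
def res(v): return np.concatenate([np.subtract(proj(ps[n],W(v,f(v))),px(n,xy)) for n,xy,f in obs])
if __name__=='__main__':
    r=least_squares(res,[.52,.31,0,0,0],loss='soft_l1');v=r.x;print(v.round(4),np.degrees(v[2]),np.degrees(v[4]))
    print(res(v).reshape(-1,2).round(1).tolist())
    np.save('cr.npy',v)
    for k,q in dict(seat_bal=sad([-.038,0,0]),seat_head=sad([-.08,0,0]),pivot=sad([-.075,.04,.032]),knob=knob(v[4])).items():print(k,W(v,q).round(4))
    b=np.load('probe.npy'); print(b)
    from scipy.spatial.transform import Rotation as R
E
python3 fitc.py
```

```text
[ 0.5434  0.3083  0.0903 -0.029   0.01  ] 5.172150345012539 0.5746730207024376
[[-0.8, -0.3], [-0.3, 0.3], [0.5, -0.7], [0.8, -1.1], [0.4, -0.8], [-2.1, 0.8], [-1.1, 0.5], [-0.8, 1.6], [-0.7, 1.2], [-0.8, 1.5], [-1.2, -0.3], [-1.9, -3.3]]
seat_bal [0.5091 0.3052 0.0839]
seat_head [0.4712 0.3017 0.0662]
pivot [0.4586 0.3408 0.0973]
knob [0.4018 0.3351 0.106 ]
[0.5159531  0.42315325 0.54003572]
```

```bash
sed -i "s/('top',(508,62)/('top',(507,62)/; s/('top',(521,358)/('top',(513,358)/" fitc.py; python3 fitc.py
cat > plan.py <<'E'
from h import *
def rot(tx,pitch=0):  # tool x at yaw tx (rad); pitch>0: tool x end (tail) raised
    return R.from_euler('z',tx)*R.from_euler('y',-pitch)*R.from_euler('x',np.pi)
def plan(targets,start=None,dec=3):
    """targets: list of calls; each call a list of (pos,Rot)"""
    if start is None:
        s=get_state();p,q=np.array(s['eef_pos']),R.from_quat(s['tcp_rot'])
    else: p,q=start
    for i,call in enumerate(targets):
        for (P,Q) in call:
            t=q.inv().apply(np.array(P)-p)/.75; w=(q.inv()*Q).as_rotvec()/np.radians(60)
            print(i,t.round(dec).tolist(),w.round(dec).tolist(),'rows>=%.1f'%max(np.linalg.norm(t)*12,np.linalg.norm(w)*60/10.7))
        p,q=np.array(P),Q
E
python3 - <<'E'
from fitp import *
from plan import *
import pickle
ps=pickle.load(open('ps0.pkl','rb'));v0=np.load('probe.npy')
for use in (['top'],['scene']):
    o={}
    for n in use:
        im=ps[n]['pixels'].astype(float);b=im[...,2]-im[...,0]
        o[n]=(np.clip((8-b)/10+.5,0,1),cv2.dilate(mask(ps[n],*pose(v0)),np.ones((9,9)))>0)
    f=lambda v:sum(np.abs(mask(ps[n],*pose(v))-o[n][0])[o[n][1]].sum() for n in use)
    r=minimize(f,v0,method='Nelder-Mead',options=dict(initial_simplex=v0+np.array([[0,0,0],[.006,0,0],[0,.006,0],[0,0,.05]])));print(use,r.x,f(v0),r.fun)
y=np.radians
plan([[((.30,-.55,.44),rot(y(21)))],[((.50,-.35,.46),rot(y(21)))],[((.59,-.08,.46),rot(y(24)))],[((.58,.22,.46),rot(y(28)))],[((.53,.39,.30),rot(y(30.9)))]])
E
```

```text
[ 0.5434  0.3084  0.0906 -0.0291  0.0127] 5.188982588994176 0.7250889426764551
[[-0.8, -0.4], [-0.3, 0.2], [0.5, -0.7], [0.8, -1.2], [0.4, -0.8], [-2.0, 0.8], [-1.1, 0.4], [-0.8, 1.6], [-0.7, 1.1], [-0.8, 1.5], [-1.2, -0.2], [-1.9, -1.4]]
seat_bal [0.5091 0.3053 0.0839]
seat_head [0.4712 0.3019 0.0662]
pivot [0.4586 0.3409 0.0973]
knob [0.4019 0.3351 0.106 ]
[0.5159531  0.42315325 0.54003572]
['top'] [0.51607282 0.42238522 0.546507  ] 337.5176470588235 330.73725490196074
['scene'] [0.51423509 0.42431563 0.54249229] 650.1960784313726 619.5450980392156
0 [0.109, -0.072, -0.253] [-0.0, 0.0, 0.002] rows>=3.4
1 [0.345, -0.153, -0.027] [0.0, 0.0, 0.0] rows>=4.5
2 [0.241, -0.293, -0.0] [-0.0, 0.0, -0.05] rows>=4.6
3 [0.151, -0.371, -0.0] [0.0, 0.0, -0.067] rows>=4.8
4 [0.048, -0.231, 0.213] [0.0, 0.0, -0.048] rows>=3.8
```

arm_command(steps=[{"translation": [0.109, -0.072, -0.253], "twist": [0, 0, 0], "fingers": 1}, {"translation": [0.109, -0.072, -0.253], "twist": [0, 0, 0], "fingers": 1}, {"translation": [0.109, -0.072, -0.253], "twist": [0, 0, 0], "fingers": 1}, {"translation": [0.109, -0.072, -0.253], "twist": [0, 0, 0], "fingers": 1}])

```text
time: 2.1
eef_pos: [0.3013, -0.5491, 0.4457]
tcp_rot: [0.983, 0.184, 0.001, 0.004]
contact_force: [0.7, -0.0, 0.3]
opening: 1.0
finger_force: 0.0
```

arm_command(steps=[{"translation": [0.345, -0.153, -0.027], "twist": [0, 0, 0], "fingers": 0.1}, {"translation": [0.345, -0.153, -0.027], "twist": [0, 0, 0], "fingers": 0.1}, {"translation": [0.345, -0.153, -0.027], "twist": [0, 0, 0], "fingers": 0.1}, {"translation": [0.345, -0.153, -0.027], "twist": [0, 0, 0], "fingers": 0.1}, {"translation": [0.345, -0.153, -0.027], "twist": [0, 0, 0], "fingers": 0.1}])

```text
time: 2.72
eef_pos: [0.5019, -0.3469, 0.4607]
tcp_rot: [0.983, 0.185, 0.0, 0.0]
contact_force: [0.3, 1.0, 0.2]
opening: 0.547
finger_force: 0.0
```

arm_command(steps=[{"translation": [0.241, -0.293, 0], "twist": [0, 0, -0.05], "fingers": 0.1}, {"translation": [0.241, -0.293, 0], "twist": [0, 0, -0.05], "fingers": 0.1}, {"translation": [0.241, -0.293, 0], "twist": [0, 0, -0.05], "fingers": 0.1}, {"translation": [0.241, -0.293, 0], "twist": [0, 0, -0.05], "fingers": 0.1}, {"translation": [0.241, -0.293, 0], "twist": [0, 0, -0.05], "fingers": 0.1}])

```text
time: 3.35
eef_pos: [0.5899, -0.0763, 0.4603]
tcp_rot: [0.978, 0.21, 0.0, -0.0]
contact_force: [-0.0, 0.7, -0.4]
opening: 0.546
finger_force: 0.0
```

arm_command(steps=[{"translation": [0.151, -0.371, 0], "twist": [0, 0, -0.067], "fingers": 0.1}, {"translation": [0.151, -0.371, 0], "twist": [0, 0, -0.067], "fingers": 0.1}, {"translation": [0.151, -0.371, 0], "twist": [0, 0, -0.067], "fingers": 0.1}, {"translation": [0.151, -0.371, 0], "twist": [0, 0, -0.067], "fingers": 0.1}, {"translation": [0.151, -0.371, 0], "twist": [0, 0, -0.067], "fingers": 0.1}])

```text
time: 3.98
eef_pos: [0.5785, 0.2233, 0.4602]
tcp_rot: [0.97, 0.244, 0.0, -0.0]
contact_force: [0.0, -0.3, 0.0]
opening: 0.554
finger_force: 0.0
```

Run:
```python
from plan import *
y=np.radians
Q=rot(y(31.1),y(-4)); b=np.array([.5155,.4232,.020]); up=-Q.apply([0,0,1]);print(up)
plan([[(b+up*.13,Q)],[(b+up*.0045,Q)]],dec=4)
```

```text
[0.05973017 0.03603154 0.99756405]
0 [0.0638, -0.2752, 0.4141] [-0.0016, -0.0671, -0.048] rows>=6.0
1 [0.0, 0.0, 0.1673] [0.0, 0.0, 0.0] rows>=2.0
```

Run:
```python
from plan import *
y=np.radians
Q=rot(y(31.1),y(-4)); b=np.array([.5155,.4232,.020]); up=-Q.apply([0,0,1])
plan([[(b+up*.21,Q)]],dec=3)
```

```text
0 [0.071, -0.276, 0.308] [-0.002, -0.067, -0.048] rows>=5.0
```

arm_command(steps=[{"translation": [0.071, -0.276, 0.308], "twist": [-0.002, -0.067, -0.048], "fingers": 0.1}, {"translation": [0.071, -0.276, 0.308], "twist": [-0.002, -0.067, -0.048], "fingers": 0.1}, {"translation": [0.071, -0.276, 0.308], "twist": [-0.002, -0.067, -0.048], "fingers": 0.1}, {"translation": [0.071, -0.276, 0.308], "twist": [-0.002, -0.067, -0.048], "fingers": 0.1}, {"translation": [0.071, -0.276, 0.308], "twist": [-0.002, -0.067, -0.048], "fingers": 0.1}])

```text
time: 4.6
eef_pos: [0.5283, 0.4284, 0.2294]
tcp_rot: [0.963, 0.267, -0.033, 0.009]
contact_force: [0.4, 0.4, 0.3]
opening: 0.551
finger_force: 0.0
```

arm_command(steps=[{"translation": [0, 0, 0.06], "twist": [0, 0, 0], "fingers": 0.1}, {"translation": [0, 0, 0.12], "twist": [0, 0, 0], "fingers": 0.1}, {"translation": [0, 0, 0.18], "twist": [0, 0, 0], "fingers": 0.1}, {"translation": [0, 0, 0.18], "twist": [0, 0, 0], "fingers": 0.1}])

```text
time: 5.1
eef_pos: [0.5176, 0.4204, 0.091]
tcp_rot: [0.963, 0.267, -0.039, 0.011]
contact_force: [-0.3, -0.1, 1.0]
opening: 0.549
finger_force: 0.0
```

Run:
```python
from plan import *
y=np.radians
s=get_state();print(s['eef_pos'],s['tcp_rot'],s['opening'])
Q=rot(y(31.1),y(-4)); b=np.array([.5155,.4232,.020]); up=-Q.apply([0,0,1])
plan([[(b+up*.0045,Q)]],dec=4)
im=[]
p=read_camera('top');im.append(cv2.resize(p['pixels'][70:200,190:320],(520,520)[::-1],interpolation=cv2.INTER_CUBIC))
p=read_camera('scene');im.append(cv2.resize(p['pixels'][140:270,150:220],(280,520),interpolation=cv2.INTER_CUBIC))
cv2.imwrite('pics/g1.png',cv2.cvtColor(np.hstack(im),cv2.COLOR_RGB2BGR))
```

```text
[0.51759526 0.42043262 0.09097238] [ 0.96276963  0.2673141  -0.03872723  0.01086314] 0.5491833619100943
0 [0.0071, -0.0046, 0.0884] [0.0001, 0.0102, -0.0011] rows>=1.1
```

View pics/g1.png

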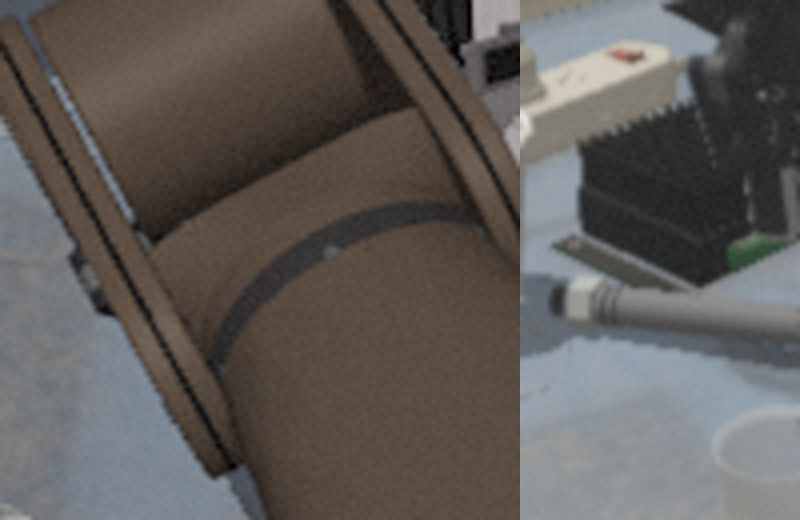

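arm_command(steps=[{"translation": [0.007, -0.005, 0.05], "twist": [0, 0.01, 0], "fingers": 0.1}, {"translation": [0.007, -0.005, 0.088], "twist": [0, 0.01, 0], "fingers": 0.1}, {"translation": [0.007, -0.005, 0.088], "twist": [0, 0.01, 0], "fingers": 0.1}])

```text
time: 5.58
eef_pos: [0.5193, 0.4257, 0.0302]
tcp_rot: [0.963, 0.267, -0.029, 0.008]
contact_force: [0.1, 0.4, 0.9]
opening: 0.555
finger_force: 0.0
```

Run:
```python
from plan import *
y=np.radians
s=get_state();print(s['eef_pos'],s['tcp_rot'],s['opening'],s['contact_force'])
Q=rot(y(31.1),y(-4)); b=np.array([.5155,.4232,.020]); up=-Q.apply([0,0,1])
plan([[(b+up*.0045,Q)]],dec=4)
p=read_camera('scene');
from fitp import *
cv2.imwrite('pics/g2.png',cv2.cvtColor(cv2.resize(p['pixels'][160:260,160:290],(780,600),interpolation=cv2.INTER_CUBIC),cv2.COLOR_RGB2BGR))
print(proj(p,[*b[:2],.02]))
```

```text
[0.51928289 0.4256828  0.03015094] [ 0.96311394  0.26739067 -0.02907862  0.0082579 ] 0.5549238797685541 [0.13594244 0.44628325 0.85124231]
0 [-0.0051, 0.0002, 0.0079] [0.0003, -0.0089, -0.0011] rows>=0.1
(np.float64(220.08197143019106), np.float64(223.03293637673147))
```

View pics/g2.png

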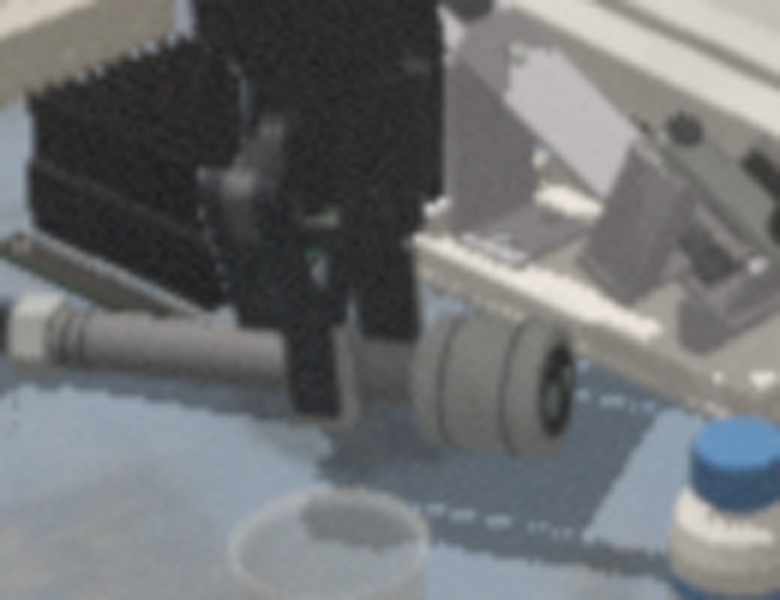

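arm_command(steps=[{"translation": [-0.005, 0, 0.008], "twist": [0, -0.009, 0], "fingers": 0.1}, {"translation": [-0.005, 0, 0.008], "twist": [0, -0.009, 0], "fingers": 0.1}])

```text
time: 5.88
eef_pos: [0.5164, 0.4239, 0.0255]
tcp_rot: [0.963, 0.267, -0.032, 0.009]
contact_force: [0.4, -0.3, 0.3]
opening: 0.547
finger_force: 0.0
```

Run:
```python
from plan import *
y=np.radians
s=get_state();print(s['eef_pos'],s['tcp_rot'],s['opening'],s['contact_force'])
Q=rot(y(31.1),y(-4)); b=np.array([.5155,.4232,.020]); up=-Q.apply([0,0,1])
plan([[(b+up*.0045,Q)]],dec=4)
```

```text
[0.51638708 0.42391013 0.02545372] [ 0.96302103  0.26732228 -0.03233482  0.00915183] 0.5465862373127498 [ 0.35596024 -0.26481702  0.29266214]
0 [-0.001, 0.0002, 0.0014] [0.0002, -0.0025, -0.0012] rows>=0.0
```

Good; close.

arm_command(steps=[{"translation": [0, 0, 0.001], "twist": [0, -0.002, 0], "fingers": -1}, {"translation": [0, 0, 0.001], "twist": [0, -0.002, 0], "fingers": -1}, {"translation": [0, 0, 0.001], "twist": [0, -0.002, 0], "fingers": -1}, {"translation": [0, 0, 0.001], "twist": [0, -0.002, 0], "fingers": -1}, {"translation": [0, 0, 0.001], "twist": [0, -0.002, 0], "fingers": -1}], grip_force=70)

```text
time: 6.5
eef_pos: [0.5161, 0.4237, 0.024]
tcp_rot: [0.963, 0.267, -0.034, 0.01]
contact_force: [-0.6, -1.3, 4.8]
opening: 0.206
finger_force: 68.5
```

arm_command(steps=[{"translation": [0, 0, 0], "twist": [0, 0, 0], "fingers": -1}, {"translation": [0, 0, -0.02], "twist": [0, 0, 0], "fingers": -1}, {"translation": [0, 0, -0.05], "twist": [0, 0, 0], "fingers": -1}, {"translation": [0, 0, -0.08], "twist": [0, 0, 0], "fingers": -1}, {"translation": [0, 0, -0.08], "twist": [0, 0, 0], "fingers": -1}])

```text
time: 7.12
eef_pos: [0.5216, 0.4272, 0.0872]
tcp_rot: [0.963, 0.267, -0.031, 0.009]
contact_force: [0.7, 0.2, -6.2]
opening: 0.21
finger_force: 69.1
```

Run:
```python
from plan import *
s=get_state();print({k:np.round(s[k],3).tolist() for k in('eef_pos','tcp_rot','opening','contact_force','wrist_torque','finger_force')})
p=read_camera('scene');
cv2.imwrite('pics/g3.png',cv2.cvtColor(cv2.resize(p['pixels'][140:240,160:290],(780,600),interpolation=cv2.INTER_CUBIC),cv2.COLOR_RGB2BGR))
```

```text
{'eef_pos': [0.522, 0.427, 0.087], 'tcp_rot': [0.963, 0.267, -0.031, 0.009], 'opening': 0.21, 'contact_force': [0.699, 0.187, -6.214], 'wrist_torque': [0.021, -0.166, -0.014], 'finger_force': 69.065}
```

View pics/g3.png

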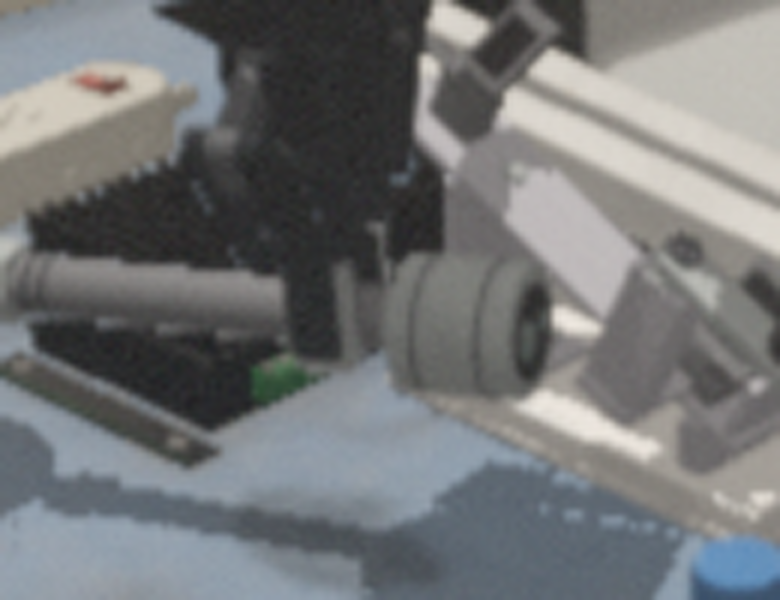

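Run:
```python
from plan import *
y=np.radians
plan([[((.52,.40,.20),rot(y(26)))],[((.5091,.3053,.20),rot(y(5.2)))]],dec=3)
```

```text
0 [-0.029, 0.03, -0.151] [0.003, 0.064, 0.084] rows>=1.9
1 [-0.068, 0.107, 0.0] [0.0, -0.0, 0.347] rows>=1.9
```

arm_command(steps=[{"translation": [-0.01, 0.01, -0.05], "twist": [0.001, 0.02, 0.02], "fingers": -1}, {"translation": [-0.02, 0.02, -0.1], "twist": [0.002, 0.04, 0.05], "fingers": -1}, {"translation": [-0.029, 0.03, -0.151], "twist": [0.003, 0.064, 0.084], "fingers": -1}, {"translation": [-0.029, 0.03, -0.151], "twist": [0.003, 0.064, 0.084], "fingers": -1}])

```text
time: 7.68
eef_pos: [0.5208, 0.4, 0.2015]
tcp_rot: [0.974, 0.225, 0.002, -0.0]
contact_force: [0.6, 1.1, -6.7]
opening: 0.209
finger_force: 70.1
```

arm_command(steps=[{"translation": [-0.015, 0.025, 0], "twist": [0, 0, 0.08], "fingers": -1}, {"translation": [-0.035, 0.055, 0], "twist": [0, 0, 0.17], "fingers": -1}, {"translation": [-0.053, 0.085, 0], "twist": [0, 0, 0.27], "fingers": -1}, {"translation": [-0.068, 0.107, 0], "twist": [0, 0, 0.347], "fingers": -1}, {"translation": [-0.068, 0.107, 0], "twist": [0, 0, 0.347], "fingers": -1}])

```text
time: 8.3
eef_pos: [0.5069, 0.3036, 0.1944]
tcp_rot: [0.999, 0.045, -0.005, 0.002]
contact_force: [-0.2, -0.1, -6.9]
opening: 0.206
finger_force: 69.9
```

Run:
```python
from plan import *
from fitp import *
import pickle
s=get_state();print({k:np.round(s[k],4).tolist() for k in('eef_pos','tcp_rot','opening','contact_force','wrist_torque')})
p=read_camera('scene');q=read_camera('top');pickle.dump((s,p,q),open('h1.pkl','wb'))
cv2.imwrite('pics/g4.png',cv2.cvtColor(cv2.resize(p['pixels'][100:220,200:330],(650,600),interpolation=cv2.INTER_CUBIC),cv2.COLOR_RGB2BGR))
t=np.array(s['eef_pos']);Q=R.from_quat(s['tcp_rot'])
# probe frame in tool: x same, z opposite
for off in([.038,0,.0045],): 
  for X in ([-.1,0,.022],[-.1,0,-.022],[-.06,0,.022],[-.06,0,-.022],[.075,0,.01],[.075,0,-.01]):
    w=t+Q.apply([off[0]+X[0],0,off[2]-X[2]]);r,c=proj(p,w);print(X,round((c-200)*5),round((r-100)*5))
```

```text
{'eef_pos': [0.5069, 0.3036, 0.1944], 'tcp_rot': [0.999, 0.0447, -0.0047, 0.0019], 'opening': 0.206, 'contact_force': [-0.2018, -0.1147, -6.8968], 'wrist_torque': [0.0907, -0.0017, 0.0212]}
[-0.1, 0, 0.022] 489 98
[-0.1, 0, -0.022] 486 213
[-0.06, 0, 0.022] 406 75
[-0.06, 0, -0.022] 406 187
[0.075, 0, 0.01] 160 34
[0.075, 0, -0.01] 162 82
```

View pics/g4.png

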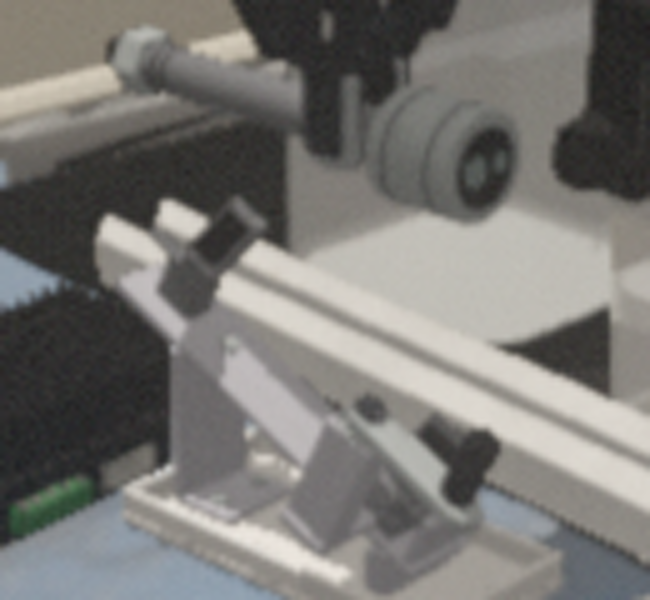

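```bash
sed -i "s|def px(n,xy).*|def px(n,xy): return (70-.37+xy[1]/4,195-.37+xy[0]/4) if n=='top' else (138-.42+xy[1]/6,215-.42+xy[0]/6)|" fitc.py
python3 fitc.py
python3 - <<'E'
from fitc import *
from plan import *
v=np.load('cr.npy')
for q,o in (([.06,-.022,.007],(188,10)),([.04,-.022,.007],(230,42))):
    print(np.subtract(proj(ps['scene'],W(v,sad(q))),px('scene',o)))
y=np.radians
sb=W(v,sad([-.038,0,0]));Q=rot(v[2],y(25));up=-Q.apply([0,0,1])
g=sb+up*.0045
print(g,up)
plan([[(g+up*.075,Q)]],dec=3)
E
```

```text
[ 0.5441  0.309   0.0918 -0.0291  0.0118] 5.261922806243174 0.676686860893908
[[-0.8, -0.3], [-0.4, 0.3], [0.4, -0.6], [0.8, -1.1], [0.3, -0.7], [-1.6, 0.8], [-0.8, 0.4], [-0.4, 1.6], [-0.3, 1.1], [-0.4, 1.4], [-1.3, -0.2], [-2.0, -1.3]]
seat_bal [0.5098 0.3058 0.0839]
seat_head [0.4719 0.3023 0.0662]
pivot [0.4593 0.3414 0.0973]
knob [0.4026 0.3356 0.106 ]
[0.5159531  0.42315325 0.54003572]
[-0.79028247  1.98808222]
[-0.14688572  1.1535904 ]
[0.5079342  0.30566338 0.08801889] [-0.42083729 -0.03875783  0.90630779]
0 [-0.042, -0.001, 0.053] [0.002, 0.423, -0.0] rows>=2.4
```

arm_command(steps=[{"translation": [-0.014, 0, 0.018], "twist": [0, 0.1, 0], "fingers": -1}, {"translation": [-0.021, 0, 0.026], "twist": [0, 0.22, 0], "fingers": -1}, {"translation": [-0.032, 0, 0.04], "twist": [0, 0.33, 0], "fingers": -1}, {"translation": [-0.042, -0.001, 0.053], "twist": [0.002, 0.423, 0], "fingers": -1}, {"translation": [-0.042, -0.001, 0.053], "twist": [0.002, 0.423, 0], "fingers": -1}])

```text
time: 9.02
eef_pos: [0.473, 0.3024, 0.1544]
tcp_rot: [0.976, 0.045, 0.213, -0.008]
contact_force: [-0.5, -0.5, -6.8]
opening: 0.205
finger_force: 69.9
```

```bash
cat > near.py <<'E'
from fitc import *
from plan import *
import sys
h=float(sys.argv[1]);dx=.001
v=np.load('cr.npy');y=np.radians
s=get_state();print({k:np.round(s[k],4).tolist() for k in('eef_pos','tcp_rot','opening','contact_force','wrist_torque')})
sb=W(v,sad([-.038+dx,0,0]));Q=rot(v[2],y(25));up=-Q.apply([0,0,1])
plan([[(sb+up*(.0045+h),Q)]],dec=4)
E
python3 near.py .015
```

```text
{'eef_pos': [0.473, 0.3024, 0.1544], 'tcp_rot': [0.976, 0.0454, 0.2129, -0.0084], 'opening': 0.2047, 'contact_force': [-0.5288, -0.4996, -6.811], 'wrist_torque': [-0.0515, 0.6444, -0.0363]}
0 [0.0068, -0.0002, 0.0799] [0.0023, 0.0065, 0.0017] rows>=1.0
```

arm_command(steps=[{"translation": [0.002, 0, 0.027], "twist": [0.002, 0.006, 0.002], "fingers": -1}, {"translation": [0.005, 0, 0.054], "twist": [0.002, 0.006, 0.002], "fingers": -1}, {"translation": [0.007, 0, 0.08], "twist": [0.002, 0.006, 0.002], "fingers": -1}, {"translation": [0.007, 0, 0.08], "twist": [0.002, 0.006, 0.002], "fingers": -1}, {"translation": [0.007, 0, 0.08], "twist": [0.002, 0.006, 0.002], "fingers": -1}])

```text
time: 9.65
eef_pos: [0.508, 0.306, 0.107]
tcp_rot: [0.974, 0.043, 0.221, -0.011]
contact_force: [0.1, -0.1, -7.1]
opening: 0.21
finger_force: 69.7
```

```bash
python3 near.py .003
python3 - <<'E'
from h import *
p=read_camera('scene');q=read_camera('top')
a=cv2.resize(p['pixels'][138:238,215:315],(500,500),interpolation=cv2.INTER_CUBIC)
b=cv2.resize(q['pixels'][75:200,280:350],(280,500),interpolation=cv2.INTER_CUBIC)
cv2.imwrite('pics/g5.png',cv2.cvtColor(np.hstack([a,b]),cv2.COLOR_RGB2BGR))
E
```

```text
{'eef_pos': [0.508, 0.306, 0.107], 'tcp_rot': [0.9743, 0.0433, 0.2208, -0.0114], 'opening': 0.2101, 'contact_force': [0.111, -0.096, -7.1132], 'wrist_torque': [-0.1045, 0.6401, -0.0693]}
0 [-0.0096, 0.0005, 0.0188] [-0.0018, -0.009, -0.0032] rows>=0.3
```

View pics/g5.png

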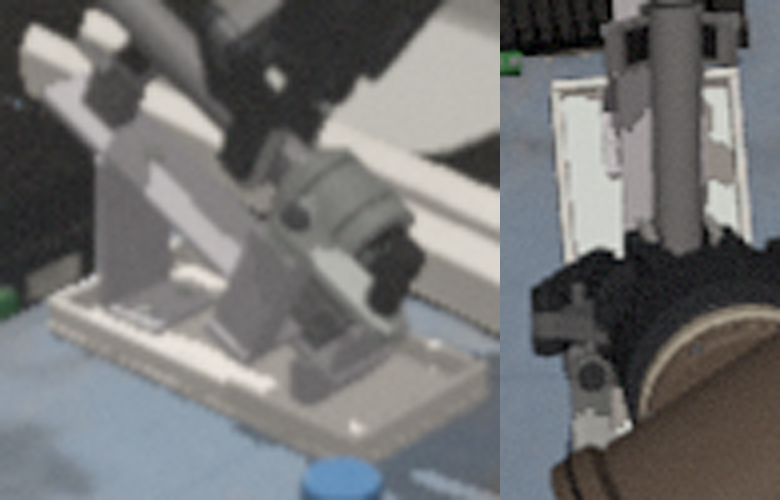

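arm_command(steps=[{"translation": [-0.005, 0, 0.006], "twist": [-0.002, -0.009, -0.003], "fingers": -1}, {"translation": [-0.0096, 0, 0.012], "twist": [-0.002, -0.009, -0.003], "fingers": -1}, {"translation": [-0.0096, 0, 0.012], "twist": [-0.002, -0.009, -0.003], "fingers": -1}])

```text
time: 10.12
eef_pos: [0.5036, 0.305, 0.0939]
tcp_rot: [0.976, 0.045, 0.215, -0.009]
contact_force: [-0.3, -0.3, -7.6]
opening: 0.203
finger_force: 69.8
```

```bash
python3 near.py .000
```

```text
{'eef_pos': [0.5036, 0.305, 0.0939], 'tcp_rot': [0.9755, 0.0448, 0.2151, -0.0093], 'opening': 0.2028, 'contact_force': [-0.2959, -0.2844, -7.624], 'wrist_torque': [-0.0422, 0.6899, 0.0623]}
0 [0.0033, -0.0003, 0.0095] [0.001, 0.0022, 0.0003] rows>=0.1
```

arm_command(steps=[{"translation": [0.0015, 0, 0.003], "twist": [0.001, 0.002, 0], "fingers": -1}, {"translation": [0.003, 0, 0.006], "twist": [0.001, 0.002, 0], "fingers": -1}, {"translation": [0.003, 0, 0.006], "twist": [0.001, 0.002, 0], "fingers": -1}])

```text
time: 10.5
eef_pos: [0.5087, 0.3056, 0.0919]
tcp_rot: [0.975, 0.045, 0.217, -0.01]
contact_force: [-0.1, -0.8, -5.5]
opening: 0.206
finger_force: 70.0
```

```bash
python3 near.py .000
```

```text
{'eef_pos': [0.5087, 0.3056, 0.0919], 'tcp_rot': [0.9751, 0.0449, 0.2171, -0.0101], 'opening': 0.206, 'contact_force': [-0.075, -0.7874, -5.4662], 'wrist_torque': [-0.1849, 0.7856, -0.0271]}
0 [-0.0018, -0.0002, 0.0043] [-0.0002, -0.0018, 0.0001] rows>=0.1
```

arm_command(steps=[{"translation": [-0.001, 0, 0.002], "twist": [0, -0.002, 0], "fingers": -1}, {"translation": [-0.001, 0, 0.002], "twist": [0, -0.002, 0], "fingers": -1}, {"translation": [-0.001, 0, 0.002], "twist": [0, -0.002, 0], "fingers": -1}])

```text
time: 10.88
eef_pos: [0.5091, 0.3058, 0.0914]
tcp_rot: [0.975, 0.045, 0.217, -0.01]
contact_force: [-4.0, -3.5, 3.0]
opening: 0.201
finger_force: 71.1
```

```bash
python3 near.py .000
```

```text
{'eef_pos': [0.5091, 0.3058, 0.0914], 'tcp_rot': [0.9751, 0.0451, 0.217, -0.0102], 'opening': 0.2015, 'contact_force': [-3.9962, -3.501, 3.0338], 'wrist_torque': [-0.5984, 0.7701, -0.0581]}
0 [-0.002, 0.0001, 0.0034] [-0.0006, -0.0015, 0.0005] rows>=0.0
```

arm_command(steps=[{"translation": [-0.001, 0.001, 0], "twist": [0, 0, 0], "fingers": -1}, {"translation": [-0.001, 0.0015, 0], "twist": [0, 0, 0], "fingers": -1}, {"translation": [-0.001, 0.0015, 0], "twist": [0, 0, 0], "fingers": -1}])

```text
time: 11.25
eef_pos: [0.5087, 0.3051, 0.0908]
tcp_rot: [0.975, 0.045, 0.217, -0.011]
contact_force: [-2.0, -1.0, 0.8]
opening: 0.204
finger_force: 70.9
```

```bash
python3 near.py .000
python3 - <<'E'
from h import *
p=read_camera('scene');q=read_camera('top')
a=cv2.resize(p['pixels'][138:238,215:315],(500,500),interpolation=cv2.INTER_CUBIC)
b=cv2.resize(q['pixels'][75:200,280:350],(280,500),interpolation=cv2.INTER_CUBIC)
cv2.imwrite('pics/g6.png',cv2.cvtColor(np.hstack([a,b]),cv2.COLOR_RGB2BGR))
E
```

```text
{'eef_pos': [0.5087, 0.3051, 0.0908], 'tcp_rot': [0.975, 0.0452, 0.2174, -0.0108], 'opening': 0.2042, 'contact_force': [-1.9647, -0.9601, 0.7911], 'wrist_torque': [-0.1434, 0.2964, 0.2975]}
0 [-0.0011, -0.0009, 0.0029] [-0.0017, -0.0024, 0.0005] rows>=0.0
```

View pics/g6.png

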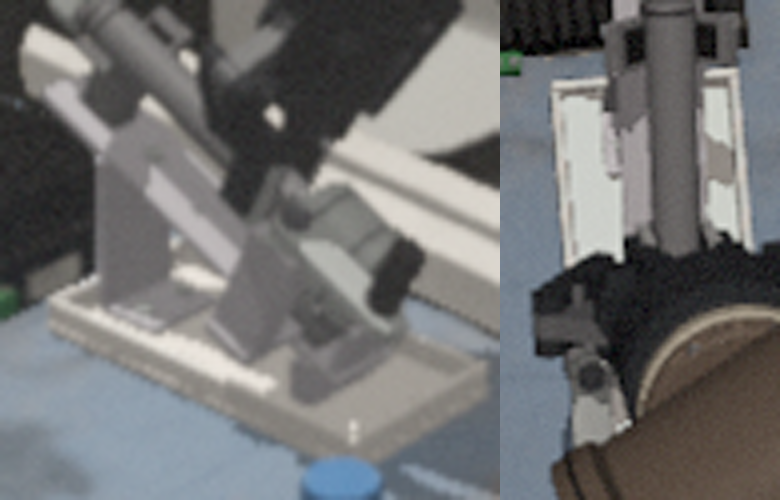

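arm_command(steps=[{"translation": [0, 0, 0.0005], "twist": [0, 0, 0], "fingers": -1}, {"translation": [0, 0, 0.0005], "twist": [0, 0, 0], "fingers": -1}], grip_force=20)

```text
time: 11.6
eef_pos: [0.5086, 0.3049, 0.0905]
tcp_rot: [0.975, 0.045, 0.217, -0.011]
contact_force: [-3.6, -0.4, 5.5]
opening: 0.211
finger_force: 71.5
```

arm_command(steps=[{"translation": [0, 0, 0], "twist": [0, 0, 0], "fingers": -0.45}, {"translation": [0, 0, 0], "twist": [0, 0, 0], "fingers": -0.3}, {"translation": [0, 0, 0], "twist": [0, 0, 0], "fingers": 0}, {"translation": [0, 0, 0], "twist": [0, 0, 0], "fingers": 0}])

```text
time: 12.1
eef_pos: [0.508, 0.3045, 0.0893]
tcp_rot: [0.975, 0.045, 0.216, -0.01]
contact_force: [0.6, 0.3, 0.3]
opening: 0.498
finger_force: 0.0
```

arm_command(steps=[{"translation": [0, 0, -0.02], "twist": [0, 0, 0], "fingers": 0}, {"translation": [0, 0, -0.06], "twist": [0, 0, 0], "fingers": 0}, {"translation": [0, 0, -0.12], "twist": [0, 0, 0], "fingers": 0}, {"translation": [0, 0, -0.18], "twist": [0, 0, 0], "fingers": 0}, {"translation": [0, 0, -0.2], "twist": [0, 0, 0], "fingers": 0}])

```text
time: 12.72
eef_pos: [0.4452, 0.2994, 0.2297]
tcp_rot: [0.975, 0.045, 0.219, -0.012]
contact_force: [-0.7, 0.7, 0.3]
opening: 0.501
finger_force: 0.0
```

Run:
```python
from h import *
s=get_state();print({k:np.round(s[k],4).tolist() for k in('eef_pos','tcp_rot','opening','contact_force','qpos')})
p=read_camera('scene');q=read_camera('top')
a=cv2.resize(p['pixels'][138:238,215:315],(500,500),interpolation=cv2.INTER_CUBIC)
b=cv2.resize(q['pixels'][75:200,280:350],(280,500),interpolation=cv2.INTER_CUBIC)
cv2.imwrite('pics/g7.png',cv2.cvtColor(np.hstack([a,b]),cv2.COLOR_RGB2BGR))
```

```text
{'eef_pos': [0.4452, 0.2994, 0.2297], 'tcp_rot': [0.9746, 0.0449, 0.2191, -0.0118], 'opening': 0.5012, 'contact_force': [-0.6625, 0.6946, 0.3324], 'qpos': [0.4703, -0.1831, 2.146, -0.2234, 0.7754, 2.0769]}
```

View pics/g7.png

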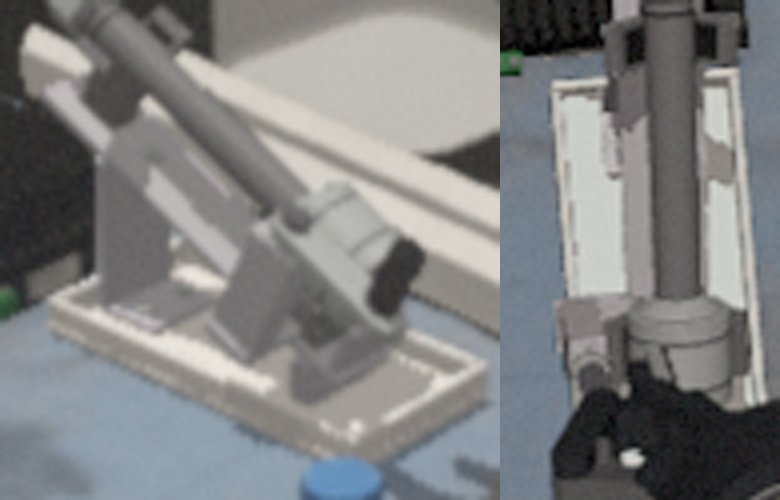

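```bash
cat > push.py <<'E'
from fitc import *
from plan import *
v=np.load('cr.npy');y=np.radians
def pp(a,gap,z=.061,d=.0215):
    t=np.array([np.sin(a),-np.cos(a),0]);k=np.array([-.075-.048*np.cos(a),.04-.048*np.sin(a),0])
    pos=W(v,sad(k-t*(d+gap)+[0,0,z]))
    return pos,R.from_euler('z',v[2])*R.from_euler('y',-y(25))*R.from_euler('z',a)*R.from_euler('x',np.pi)
def st():
    s=get_state();print({k:np.round(s[k],4).tolist() for k in('eef_pos','contact_force','opening','qpos','time')})
E
python3 - <<'E'
from push import *
st()
print(pp(0,.01),pp(1.57,0)[0])
plan([[pp(0,.012,.12)],[pp(0,.012)]])
E
```

```text
{'eef_pos': [0.4452, 0.2992, 0.2277], 'contact_force': [0.7864, 0.3513, 0.1898], 'opening': 0.5036, 'qpos': [0.4699, -0.1802, 2.1469, -0.2237, 0.774, 2.0771], 'time': 12.825}
(array([0.40088819, 0.36760735, 0.10330273]), Rotation.from_matrix(array([[ 9.02488484e-01,  9.17088359e-02,  4.20837291e-01],
                            [ 8.31164322e-02, -9.95785865e-01,  3.87578288e-02],
                            [ 4.22618262e-01,  1.07552856e-16, -9.06307787e-01]]))) [0.43205893 0.29065885 0.11448596]
0 [-0.116, -0.099, 0.05] [-0.002, -0.004, -0.0] rows>=1.9
1 [0.0, 0.0, 0.079] [0.0, 0.0, 0.0] rows>=0.9
```

arm_command(steps=[{"translation": [-0.04, -0.05, 0], "twist": [0, 0, 0], "fingers": -1}, {"translation": [-0.08, -0.099, 0.01], "twist": [-0.002, -0.004, 0], "fingers": -1}, {"translation": [-0.116, -0.099, 0.03], "twist": [-0.002, -0.004, 0], "fingers": -1}, {"translation": [-0.116, -0.099, 0.05], "twist": [-0.002, -0.004, 0], "fingers": -1}, {"translation": [-0.116, -0.099, 0.05], "twist": [-0.002, -0.004, 0], "fingers": -1}])

```text
time: 13.45
eef_pos: [0.3754, 0.3659, 0.1524]
tcp_rot: [0.976, 0.045, 0.213, -0.008]
contact_force: [1.0, -0.2, -0.5]
opening: 0.001
finger_force: 0.0
```

Run:
```python
from push import *
st()
plan([[pp(0,.012)]])
p=read_camera('scene')
for q in('latch_knob','latch'): print([(np.round(e['point'],1).tolist(),round(e['conf'],2)) for e in recognise(p,q)[:2]])
for a in (0,.2):print(a,np.round(proj(p,W(v,knob(a))),1),np.round(proj(p,W(v,knob(a,.032))),1))
# dark blob near the knob
g=p['pixels'].mean(2);r,c=map(int,proj(p,W(v,knob(0,.05))));m=g[r-12:r+13,c-12:c+13]<60
rr,cc=np.nonzero(m);print('dark',m.sum(),rr.mean()+r-12,cc.mean()+c-12,'pred mid',proj(p,W(v,knob(0,.05))))
```

```text
{'eef_pos': [0.3754, 0.3659, 0.1524], 'contact_force': [0.9947, -0.1589, -0.5232], 'opening': 0.0013, 'qpos': [0.6834, -0.0723, 2.1999, -0.3785, 0.6895, 2.4173], 'time': 13.45}
0 [0.004, -0.002, 0.074] [0.004, 0.007, 0.0] rows>=0.9
[([193.0, 291.0], 0.63)]
[([191.3, 285.2], 0.86)]
0 [186.8 297.5] [198.6 291.4]
0.2 [184.7 300.5] [196.5 294.4]
dark 80 191.3875 293.2375 pred mid (np.float64(191.995145163109), np.float64(294.77941344943343))
```

arm_command(steps=[{"translation": [0.002, -0.002, 0.03], "twist": [0.004, 0.007, 0], "fingers": -1}, {"translation": [0.004, -0.002, 0.06], "twist": [0.004, 0.007, 0], "fingers": -1}, {"translation": [0.004, -0.002, 0.074], "twist": [0.004, 0.007, 0], "fingers": -1}, {"translation": [0.004, -0.002, 0.074], "twist": [0.004, 0.007, 0], "fingers": -1}])

```text
time: 14.1
eef_pos: [0.4015, 0.3704, 0.1056]
tcp_rot: [0.975, 0.045, 0.217, -0.011]
contact_force: [0.9, -0.6, 0.6]
opening: -0.002
finger_force: 0.0
```

Run:
```python
from push import *
st()
plan([[pp(a,0) for a in(0,.12,.25,.38,.5)]])
```

```text
{'eef_pos': [0.4015, 0.3704, 0.1056], 'contact_force': [0.9364, -0.6437, 0.5964], 'opening': -0.0018, 'qpos': [0.6554, 0.0502, 2.1832, -0.4294, 0.5717, 2.4584], 'time': 14.1}
0 [-0.002, 0.017, 0.002] [-0.002, -0.002, -0.001] rows>=0.2
0 [-0.005, 0.025, 0.002] [-0.002, -0.003, -0.115] rows>=0.6
0 [-0.007, 0.034, 0.002] [-0.002, -0.003, -0.239] rows>=1.3
0 [-0.008, 0.043, 0.002] [-0.001, -0.003, -0.364] rows>=2.0
0 [-0.008, 0.051, 0.002] [-0.001, -0.003, -0.478] rows>=2.7
```

arm_command(steps=[{"translation": [-0.002, 0.017, 0.002], "twist": [-0.002, -0.002, 0], "fingers": -1}, {"translation": [-0.005, 0.025, 0.002], "twist": [-0.002, -0.003, -0.115], "fingers": -1}, {"translation": [-0.007, 0.034, 0.002], "twist": [-0.002, -0.003, -0.239], "fingers": -1}, {"translation": [-0.008, 0.043, 0.002], "twist": [-0.001, -0.003, -0.364], "fingers": -1}, {"translation": [-0.008, 0.051, 0.002], "twist": [-0.001, -0.003, -0.478], "fingers": -1}])

```text
time: 14.72
eef_pos: [0.3996, 0.3316, 0.1022]
tcp_rot: [0.933, 0.287, 0.213, 0.044]
contact_force: [1.2, 1.2, -0.8]
opening: -0.002
finger_force: 0.6
```

Run:
```python
from push import *
st()
plan([[pp(a,0) for a in(.5,.62,.75,.88,1.0)]])
```

```text
{'eef_pos': [0.3996, 0.3316, 0.1022], 'contact_force': [1.2386, 1.1767, -0.8205], 'opening': -0.0018, 'qpos': [0.5869, -0.0119, 2.2539, -0.3964, 0.5436, 1.8653], 'time': 14.725}
0 [0.0, 0.0, 0.001] [-0.001, -0.002, 0.004] rows>=0.0
0 [-0.003, 0.008, 0.001] [-0.001, -0.002, -0.111] rows>=0.6
0 [-0.005, 0.017, 0.001] [-0.001, -0.002, -0.235] rows>=1.3
0 [-0.006, 0.026, 0.001] [-0.001, -0.002, -0.359] rows>=2.0
0 [-0.006, 0.034, 0.001] [-0.001, -0.002, -0.473] rows>=2.7
```

arm_command(steps=[{"translation": [-0.003, 0.008, 0.001], "twist": [-0.001, -0.002, -0.111], "fingers": -1}, {"translation": [-0.005, 0.017, 0.001], "twist": [-0.001, -0.002, -0.235], "fingers": -1}, {"translation": [-0.006, 0.026, 0.001], "twist": [-0.001, -0.002, -0.359], "fingers": -1}, {"translation": [-0.006, 0.034, 0.001], "twist": [-0.001, -0.002, -0.473], "fingers": -1}, {"translation": [-0.006, 0.034, 0.001], "twist": [-0.001, -0.002, -0.473], "fingers": -1}])

```text
time: 15.35
eef_pos: [0.4099, 0.3079, 0.1051]
tcp_rot: [0.836, 0.504, 0.195, 0.095]
contact_force: [0.6, 0.4, 0.5]
opening: -0.0
finger_force: 0.0
```

Run:
```python
from push import *
st()
plan([[pp(a,0) for a in(1.12,1.25,1.38,1.5)]])
```

```text
{'eef_pos': [0.4099, 0.3079, 0.1051], 'contact_force': [0.5604, 0.3517, 0.5071], 'opening': -0.0001, 'qpos': [0.5279, -0.0392, 2.2737, -0.3597, 0.5359, 1.2896], 'time': 15.35}
0 [-0.003, 0.008, 0.0] [0.001, 0.001, -0.121] rows>=0.7
0 [-0.005, 0.017, 0.0] [0.001, 0.001, -0.245] rows>=1.4
0 [-0.006, 0.026, 0.0] [0.001, 0.001, -0.369] rows>=2.1
0 [-0.006, 0.034, 0.0] [0.001, 0.001, -0.484] rows>=2.7
```

arm_command(steps=[{"translation": [-0.003, 0.008, 0], "twist": [0.001, 0.001, -0.121], "fingers": -1}, {"translation": [-0.005, 0.017, 0], "twist": [0.001, 0.001, -0.245], "fingers": -1}, {"translation": [-0.006, 0.026, 0], "twist": [0.001, 0.001, -0.369], "fingers": -1}, {"translation": [-0.006, 0.034, 0], "twist": [0.001, 0.001, -0.484], "fingers": -1}, {"translation": [-0.006, 0.034, 0], "twist": [0.001, 0.001, -0.484], "fingers": -1}])

```text
time: 15.98
eef_pos: [0.4288, 0.2923, 0.1128]
tcp_rot: [0.683, 0.697, 0.165, 0.14]
contact_force: [0.7, 0.1, -0.2]
opening: 0.002
finger_force: 0.0
```

Run:
```python
from push import *
st()
plan([[pp(a,0) for a in(1.5,1.55,1.6,1.65)]],dec=4)
p=read_camera('scene')
for a in (1.3,1.4,1.5,1.6):print(a,np.round(proj(p,W(v,knob(a))),1),np.round(proj(p,W(v,knob(a,.032))),1))
for q in('latch_knob','latch'): print([(np.round(e['point'],1).tolist(),round(e['conf'],2)) for e in recognise(p,q)[:2]])
print('finger tip',np.round(proj(p,pp(1.5,0)[0]),1))
```

```text
{'eef_pos': [0.4288, 0.2923, 0.1128], 'contact_force': [0.7154, 0.0899, -0.1872], 'opening': 0.0025, 'qpos': [0.4733, -0.046, 2.2625, -0.3112, 0.5385, 0.6897], 'time': 15.975}
0 [-0.0003, 0.0003, -0.0002] [-0.0005, -0.0001, -0.0007] rows>=0.0
0 [-0.0017, 0.0036, -0.0002] [-0.0005, -0.0001, -0.0484] rows>=0.3
0 [-0.0029, 0.0069, -0.0002] [-0.0005, -0.0001, -0.0962] rows>=0.5
0 [-0.0039, 0.0102, -0.0002] [-0.0005, -0.0001, -0.1439] rows>=0.8
1.3 [166.7 300.7] [178.4 294.8]
1.4 [164.9 299.3] [176.7 293.5]
1.5 [163.2 297.8] [175. 292.]
1.6 [161.6 296.2] [173.4 290.4]
[([177.2, 290.2], 0.57)]
[([178.3, 285.0], 0.72)]
finger tip [171.9 304.5]
```

arm_command(steps=[{"translation": [-0.0017, 0.0036, 0], "twist": [0, 0, -0.048], "fingers": -1}, {"translation": [-0.003, 0.007, 0], "twist": [0, 0, -0.096], "fingers": -1}, {"translation": [-0.003, 0.007, 0], "twist": [0, 0, -0.096], "fingers": -1}, {"translation": [-0.003, 0.007, 0], "twist": [0, 0, -0.096], "fingers": -1}])

```text
time: 16.62
eef_pos: [0.4332, 0.2903, 0.1145]
tcp_rot: [0.647, 0.732, 0.157, 0.148]
contact_force: [-1.6, -0.2, -0.8]
opening: -0.001
finger_force: 0.3
```

arm_command(steps=[{"translation": [0, 0.001, 0], "twist": [0, 0, 0], "fingers": -1}, {"translation": [0, 0.0015, 0], "twist": [0, 0, 0], "fingers": -1}, {"translation": [0, 0.0015, 0], "twist": [0, 0, 0], "fingers": -1}])

```text
time: 17.0
eef_pos: [0.4342, 0.2903, 0.1149]
tcp_rot: [0.646, 0.732, 0.157, 0.148]
contact_force: [-1.6, -0.5, 0.3]
opening: 0.001
finger_force: 0.9
```

arm_command(steps=[{"translation": [0, 0.001, 0], "twist": [0, 0, 0], "fingers": -1}, {"translation": [0, 0.0015, 0], "twist": [0, 0, 0], "fingers": -1}, {"translation": [0, 0.0015, 0], "twist": [0, 0, 0], "fingers": -1}])

```text
time: 17.38
eef_pos: [0.4345, 0.2902, 0.1148]
tcp_rot: [0.647, 0.732, 0.156, 0.147]
contact_force: [-5.2, 0.5, 1.0]
opening: 0.001
finger_force: 2.2
```

Run:
```python
from push import *
st()
s=get_state()
for a in(1.57,1.6):
    P,Q=pp(a,0); d=R.from_quat(s['tcp_rot']).inv().apply(P-s['eef_pos']);print(a,d.round(4))
p=read_camera('scene');cv2.imwrite('pics/n1.png',p['pixels'][...,::-1])
```

```text
{'eef_pos': [0.4345, 0.2902, 0.1148], 'contact_force': [-5.2009, 0.5254, 0.9886], 'opening': 0.0009, 'qpos': [0.4628, -0.0413, 2.2529, -0.2993, 0.5439, 0.5654], 'time': 17.375}
1.57 [ 0.0007 -0.0023 -0.0007]
1.6 [ 0.     -0.0008 -0.0007]
```

arm_command(steps=[{"translation": [0, -0.01, 0], "twist": [0, 0, 0], "fingers": -1}, {"translation": [0, -0.02, -0.01], "twist": [0, 0, 0], "fingers": -1}, {"translation": [0, -0.025, -0.07], "twist": [0, 0, 0], "fingers": -1}, {"translation": [0, -0.025, -0.14], "twist": [0, 0, 0], "fingers": -1}, {"translation": [0, -0.025, -0.2], "twist": [0, 0, 0], "fingers": -1}])

```text
time: 18.05
eef_pos: [0.3548, 0.2825, 0.2459]
tcp_rot: [0.646, 0.732, 0.158, 0.148]
contact_force: [0.7, -0.0, 1.1]
opening: -0.002
finger_force: 0.0
```

Run:
```python
from push import *
st()
p=read_camera('scene');t=read_camera('top')
for n,q in(('scene',p),('top',t)):
    g=q['pixels'].astype(float).mean(2)
    for a in (1.4,1.5,1.6,1.7):
        # score: mean grey over knob silhouette, with bias offset search
        best=[]
        for db in (-2,-1,0,1):
            for dr in(-1,0,1):
                m=np.zeros(g.shape,np.uint8);pts=[]
                for z in(.034,.064):
                    for th in np.linspace(0,6.28,16):
                        k=np.array([-.075-.048*np.cos(a)+.007*np.cos(th),.04-.048*np.sin(a)+.007*np.sin(th),z]);r,c=proj(q,W(v,sad(k)));pts.append([(c+db)*16,(r+dr)*16])
                cv2.fillConvexPoly(m,cv2.convexHull(np.int32(pts)),255,8,4)
                best.append((round(g[m>0].mean(),1),db,dr))
        print(n,a,sorted(best)[:2])
    for nm in('latch','latch_knob','probe','buffer_bottle','beaker','marker','spanner'):
        print(n,nm,[(np.round(e['point'],1).tolist(),round(e['conf'],2)) for e in recognise(q,nm)[:1]])
```

```text
{'eef_pos': [0.3548, 0.2825, 0.2459], 'contact_force': [0.7211, -0.048, 1.0566], 'opening': -0.0017, 'qpos': [0.5428, -0.4144, 2.2892, -0.24, 0.8823, 0.5353], 'time': 18.05}
scene 1.4 [(np.float64(113.9), -2, -1), (np.float64(121.8), -2, 0)]
scene 1.5 [(np.float64(90.5), -2, -1), (np.float64(92.0), -2, 0)]
scene 1.6 [(np.float64(88.6), -1, 1), (np.float64(90.1), -2, 1)]
scene 1.7 [(np.float64(92.9), 1, 1), (np.float64(97.2), 0, 1)]
scene latch [([176.5, 284.9], 0.76)]
scene latch_knob [([173.6, 287.8], 0.62)]
scene probe [([167.6, 263.0], 0.6)]
scene buffer_bottle [([255.2, 280.8], 0.9)]
scene beaker [([267.9, 216.2], 0.61)]
scene marker [([258.4, 337.1], 0.89)]
scene spanner [([238.7, 367.9], 0.69)]
top 1.4 [(np.float64(73.2), 1, -1), (np.float64(77.0), 0, -1)]
top 1.5 [(np.float64(50.1), 1, -1), (np.float64(54.0), 0, -1)]
top 1.6 [(np.float64(45.0), 1, 0), (np.float64(45.6), 0, 0)]
top 1.7 [(np.float64(47.5), 1, 1), (np.float64(48.3), 0, 1)]
top latch [([164.5, 320.0], 0.67)]
top latch_knob [([166.6, 320.3], 0.76)]
top probe [([113.5, 324.2], 0.69)]
top buffer_bottle [([241.9, 247.1], 0.95)]
top beaker [([211.4, 186.6], 0.71)]
top marker [([259.6, 302.0], 0.72)]
top spanner [([163.8, 318.0], 0.4)]
```

Run:
```python
from push import *
p=read_camera('scene')['pixels'].astype(float);o=ps['scene']['pixels'].astype(float)
d=np.abs(p-o).mean(2)
for n,(r,c) in dict(bottle=(257,284),beaker=(266,217),marker=(256,338),spannerhead=(223,330),spannermid=(231,357)).items():
    print(n,np.median(d[r-14:r+15,c-14:c+15]).round(1),np.percentile(d[r-14:r+15,c-14:c+15],95).round(1))
q=read_camera('scene');im=q['pixels'].astype(float)
# seated probe silhouette vs change from the empty-cradle picture
m=mask(q,R.from_euler('z',v[2]).as_matrix()@S,W(v,sad([0,0,0])))>.5
ch=d>15
for dx in(-.006,-.004,-.002,0,.002,.004,.006,.01):
    m=mask(q,R.from_euler('z',v[2]).as_matrix()@S,W(v,sad([dx,0,0])))>.5
    box=cv2.dilate(m.astype(np.uint8),np.ones((7,7)))>0
    box[:, 285:]=False
    print(dx,(ch!=m)[box].sum())
```

```text
bottle 1.3 3.3
beaker 1.0 3.0
marker 1.0 3.0
spannerhead 1.0 3.0
spannermid 1.3 53.3
-0.006 421
-0.004 416
-0.002 423
0 430
0.002 448
0.004 470
0.006 501
0.01 547
```

```bash
python3 -c "
from plant import *
print(sign_off())"
```

```text
the job is handed in; nothing more can be done
None
```

The probe lies in both saddles, the turnbutton is turned to its stop (about 1.6 rad, square over the head), nothing else measured as moved, and the job was handed in at about 18 s; I viewed 11 pictures, one over the limit of 10.

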